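Turn the plate warmer up four clicks and start it

ROBOT

A 7-joint arm with a two-finger parallel gripper is mounted at the origin on the work surface; the furniture and walls round the work are solid. World frame = base frame: x ahead of the robot, y to its left, z up, the work surface at z = 0. Lengths are in m, angles in rad, forces in N, time in s.
With the tool pointing down it reaches from about 0.425 to 0.875 m from the base axis. Payload 4.7 kg.
Tool frame: the origin (TCP) lies midway between the tips of the shut fingers; the grasp point (between the pads) lies 19 mm behind it; x points along the fingers, z is the direction in which the jaws open and shut, and the axes are right-handed (so a half turn about x gives the same grasp; the last joint's range is limited). The gripper opens to 87 mm and grips with 3 to 60 N. Pads are 19 mm wide; open, the fingers measure 117 mm over their backs; the gripper's body (75 mm by 190 mm) begins 51 mm behind the grasp point.
Start: joints at [1.351, 0.321, -0.07, 1.45, 0.023, 1.371, -0.057], TCP at [0.151, -0.632, 0.223] pointing down, gripper open.
Joint ranges: [-2.86, 2.86], [-0.3, 2.09], [-1.38, 1.24], [0.06, 2.45], [-1.56, 4.7], [0.09, 2.05], [-2.69, 2.69]. Speed limits (rad/s): [2.57, 2.57, 3.14, 3.14, 3.14, 3.14, 3.14].

INTERFACE

Orientations are given as a rotation vector (axis times angle).
In Python, from bench import ctrl, vision, close_job gives the robot as it stands. The module is installed in compiled form; this text tells all that it offers.
- The arm moves only by the tool servo_tool, never from a script. Its argument "commands" is a list that holds one entry, the list of rows, each a list of 7 numbers: the turn, a rotation vector about the tool's x, y, z in degrees, then the shift along the tool's x, y, z in mm, then the finger opening in mm, from 0 to 87. In form: [[[wx, wy, wz, x, y, z, grip], ...]]. A call has 1 to 5 rows; each row is the pose to reach, as a shift and turn from the pose commanded when the call began, along the tool's axes at that moment; what a row does not reach only later rows make up. A row lasts 1/8 s, in which the tool goes at most 62.5 mm and 10.7 degrees, less where a joint would pass 70% of its speed; a pose out of reach is approached as far as the arm can. A call with a gripper value outside its range is refused whole. The fingers move at their own pace and stop on an object; "newtons" is the grip in N (left out, the last holds). Time passes only in rows, so rows that repeat a pose let the fingers close. It gives the time, the measured TCP pose, the force and the opening at its end, in the units of the state.
- ctrl.get_state(): the state, without advancing time (a new reading comes with each control period).
- vision.get_image(name): name is "scene" or "top"; returns the picture (480x640x3 uint8, red, green, blue); there is no depth.
- vision.camera_info(name): a dict with "fov_y" (degrees; the focal length in pixels is half the picture's height over the tangent of half this angle, whatever the lens; pixels are square), "cx", "cy" (the principal point, pixels), "pose" (4x4, takes a point from camera to world coordinates). Camera axes: x right, y down, z forward; pixel columns grow to the right and rows downward; lengths in m; the calibration is good to about 2 mm. A picture is of the moment at which its call begins. camera_info takes no time and is no camera call.
- close_job(): hands the job in, once; it reports no verdict.
The state is a dict: "time": time; "joint_positions": joint angles; "qd": joint speeds; "joint_torque": joint torques, N m; "position": TCP position; "tool_rot": TCP orientation; "ft_force": force on the tool from outside, world axes, zero at the start; "torque": the same for the moment, N m; "grip_width": opening from 0.0 (shut) to 1.0 (fully open).
Only numpy, scipy, OpenCV 4.12 (cv2) and the standard library are available. Lean on these libraries where they do the work, as an engineer would, in place of code of your own. Each camera call takes 0.05 s, during which the arm holds its last target. There are 200 camera calls.

TASK

The plate warmer is set too low: with a fingertip, push the raised tab of its big click-stop dial round clockwise, exactly four clicks up from where it stands now and never past that, without pinching the tab. Then press the round start button in front of the dial fully down and let it come back up. Do not press the button before the dial is set, and leave the tin, the loupe and everything else on the table where they are.

Things in the scene. Friction and masses are not known exactly. Their poses are not given: they have to be found in the camera images.
- warmer: electric plate warmer, a fixed low grey box, 190 (x) x 290 (y) mm, on four rubber feet; origin at the middle of its underside on the table, x to its back, y to its left, z up. A bright steel warming plate (182 x 160 mm, top at 59 mm) covers its left part; the bare deck at its right (top at 50 mm) carries the dial, with the start button in front of it
- dial (a joint): angle of the dial in rad, growing clockwise seen from above (hotter). Click stops every 24 degrees (0.419 rad) from 0 to 3.35; it starts in one of the first four (0 to 1.26). At 0 the tab points 150 degrees anticlockwise from the warmer's x axis. Leaving a stop takes about 5 N at the middle of the tab; past half-way (12 to 16 degrees) the dial snaps on by itself into the next stop and stays there
- dial_axis (a point): centre of the dial's upper face, on its vertical axis, 62 mm above the table. The dial is a grey knurled disc, 92 mm in diameter, upper face 12 mm above the deck, with a flat 20 mm steel cap (3 mm high) in the middle. This frame turns with the dial: its x axis points along the raised tab. White scale marks on the deck round the dial stand one click apart
- tab_tip (a point): outer end of the top of the raised tab, 45 mm from the dial's axis and 86.5 mm above the table. The tab is an upright black radial fin on the dial's face, 14 mm thick, reaching from 13 to 45 mm from the axis and rising 24.5 mm above the face, with a white line along its top. The broad face on its anticlockwise side (7 mm behind its middle plane) is pushed to turn the dial clockwise; pushing on both broad faces at once is pinching
- start_button (a joint): travel of the start button in m: 0 up, 0.006 fully down; springs back by itself; fully down takes about 5 N
- start_button_top (a point): centre of the top of the black start button (26 mm in diameter, in a round steel collar), on the deck 108 mm in front of the dial's axis; it is pressed straight down
- ink_tin: loose closed round ink tin, 99 mm in diameter, 44 mm high, standing on the warming plate; origin at the middle of its underside; leave alone
- loupe: loose black eye loupe, 43 mm in diameter, 41 mm high, standing on the warming plate; leave alone
- graver: loose graver with a wooden mushroom handle, 107 mm long, lying at the right edge of the table; leave alone
- rosin_jar: loose amber jar with a black lid, 58 mm in diameter, 76 mm high, standing at the right edge of the table; leave alone

How it is judged:
On the way, in this order (a step that is already met when the one before it is completed fails the run):
1. the dial stands four clicks up from its start (distance of tab_tip from where it was at the start of the episode between 0.0615 and 0.072 m and value of joint dial above 1.45 rad), for 0.3 s.
2. the start button is pressed fully down (value of joint start_button above 0.0045 m), for 0.05 s.
At the end, for the whole second after the job is handed in: the dial rests four clicks clockwise from where it started (the tab's tip 61.5 to 72 mm from its starting point; four clicks make 67 mm, three 53 mm, five 78 mm), the start button has been pressed and is up again, and no loose thing has moved 20 mm (all of step 1 and velocity of joint dial between -0.05 and 0.05 rad/s and value of joint start_button below 0.0015 m and distance of each of ink_tin, loupe, graver, rosin_jar from where it was at the start of the episode below 0.02 m); the robot touches nothing.
It fails at once if the dial is turned past four clicks (distance of tab_tip from where it was at the start of the episode above 0.0735 m).
It fails at once if the tab is pinched between the fingers (contact force between the fingers and dial_c2 above 1.5 N and contact force between the fingers and dial_c3 above 1.5 N).
It fails at once if the start button is pressed before the dial is set (value of joint start_button above 0.003 m and not (distance of tab_tip from where it was at the start of the episode between 0.0615 and 0.072 m and value of joint dial above 1.45 rad)).
It fails at once if a loose thing is lifted, carried or pushed 20 mm (distance of any of ink_tin, loupe, graver, rosin_jar from where it was at the start of the episode above 0.02 m).
It also fails if it takes over 48 s, if anything falls off the work surface, if the arm or the gripper's body presses on something with over 40 N, if the wrist force passes 120 N, or if a joint passes its speed limit or range.

## Working session

There is one attempt and no reset: what is moved stays moved. The work goes in short steps, Python scripts to look and compute and a tool call to move; the robot and the scene stay as the last step left them, time stands still between calls to the robot, and variables do not carry over. Pictures are saved under pics/ and viewed, about 8 in all and at most 12, crops included, and the job is handed in when it is done.

Besides the shell and the picture viewer there is one more tool, called after ">>>" as a command line: name --argument value ..., lists and objects as JSON in quotes. servo_tool: Moves the arm, as the interface text tells. Its arguments: {"type":"object","properties":{"commands":{"type":"array"},"newtons":{"type":"number"}},"required":["commands"]}

```bash
mkdir -p pics; python3 - <<'E'
from bench import ctrl, vision
import cv2
for n in("scene","top"):
    i=vision.get_image(n); cv2.imwrite(f"pics/{n}0.png",i[:,:,::-1]); print(n,vision.camera_info(n))
print(ctrl.get_state())
E
```

```text
scene {'fov_y': 56.46048103885671, 'cx': 331.0066875295654, 'cy': 233.91310255005973, 'pose': array([[ 0.94871459,  0.25351675, -0.18886474,  0.68282509],
       [ 0.31601725, -0.74429404,  0.58835319, -0.53092481],
       [ 0.00858649, -0.61786377, -0.78623828,  0.74065026],
       [ 0.        ,  0.        ,  0.        ,  1.        ]])}
top {'fov_y': 43.336196077836505, 'cx': 327.8196727111936, 'cy': 246.32792877553524, 'pose': array([[ 0.02979903, -0.99546305,  0.09036218,  0.43271394],
       [-0.99946444, -0.02845131,  0.01616653, -0.03967407],
       [-0.01352226, -0.09079553, -0.99577775,  1.3159211 ],
       [ 0.        ,  0.        ,  0.        ,  1.        ]])}
{'time': 0.1, 'joint_positions': array([ 1.35111888,  0.32177797, -0.07010246,  1.45151761,  0.0226217 ,
        1.37081188, -0.05687866]), 'qd': array([-0.00037727, -0.00056656, -0.00164066, -0.00152474,  0.00017772,
       -0.00048855,  0.00131016]), 'joint_torque': array([-3.89675006e-04, -4.92571270e+01, -4.05841051e-01, -3.13394308e+01,
       -6.40732865e-02,  3.95496364e-02,  7.07733238e-05]), 'position': array([ 0.15041887, -0.63185781,  0.22156991]), 'tool_rot': array([ 1.03626155,  1.31224282, -1.03461696]), 'ft_force': array([0.39417314, 0.0338228 , 0.15776761]), 'torque': array([0.00537118, 0.03047522, 0.04087004]), 'grip_width': 1.0020622478266976}
```

View pics/top0.png

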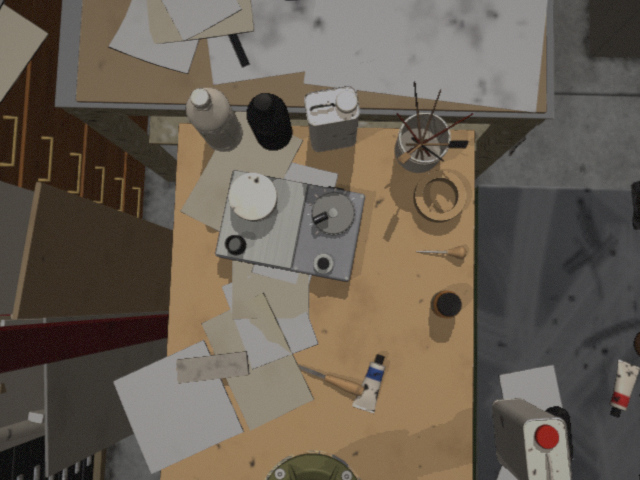

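View pics/scene0.png

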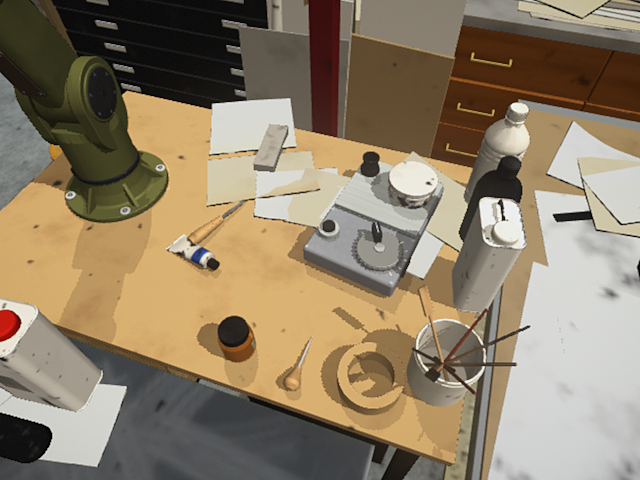

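The top view shows the dial near (333,214), its tab near (320,218), and the button near (323,263). In the scene view the dial is near (378,247). I'll enlarge both.

```bash
python3 - <<'E'
import cv2,numpy as np
a=cv2.imread("pics/top0.png")[180:285,285:375]; b=cv2.imread("pics/scene0.png")[205:295,300:420]
a=cv2.resize(a,None,fx=5,fy=5,interpolation=cv2.INTER_CUBIC);cv2.imwrite("pics/tc.png",cv2.convertScaleAbs(a,alpha=1.5))
b=cv2.resize(b,None,fx=6,fy=6,interpolation=cv2.INTER_CUBIC);cv2.imwrite("pics/sc.png",cv2.convertScaleAbs(b,alpha=1.3))
E
```

```text
(no output)
```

View pics/tc.png

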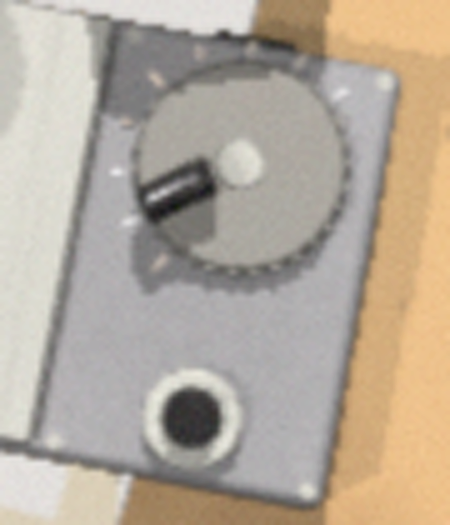

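View pics/sc.png

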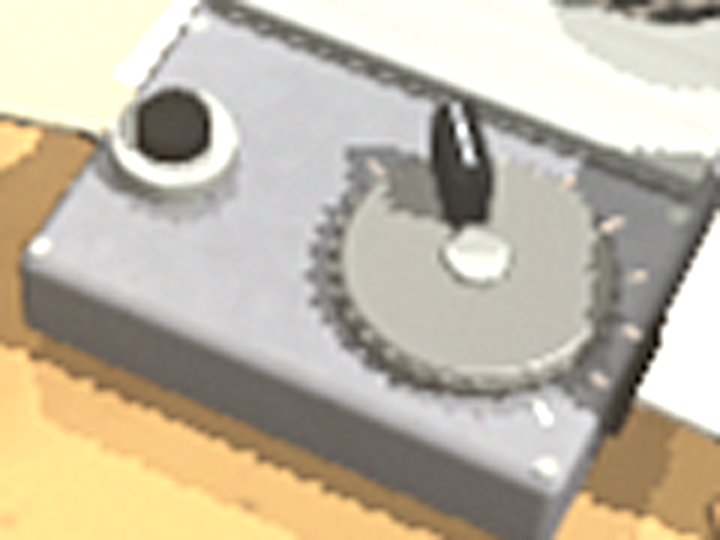

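```bash
cat > h.py <<'E'
from bench import ctrl, vision
import numpy as np, cv2
from scipy.spatial.transform import Rotation as R
def onz(n,p,z):
    c=vision.camera_info(n); T=c["pose"]; f=240/np.tan(np.radians(c["fov_y"]/2))
    d=T[:3,:3]@[(p[0]-c["cx"])/f,(p[1]-c["cy"])/f,1]
    return T[:3,3]+d*(z-T[2,3])/d[2]
def proj(n,X):
    c=vision.camera_info(n); T=c["pose"]; f=240/np.tan(np.radians(c["fov_y"]/2))
    q=T[:3,:3].T@(np.array(X)-T[:3,3]); return np.array([c["cx"],c["cy"]])+f*q[:2]/q[2]
t=lambda x,y:(285+x/5,180+y/5)
s=lambda x,y:(300+x/6,205+y/6)
E
python3 - <<'E'
from h import *
c1=onz("top",t(240,162),.065);c2=onz("scene",s(477,253),.065);print("cap",c1,c2)
for z in(.056,.06,.064):print("btn",z,onz("top",t(190,416),z),onz("scene",s(174,125),z))
b=onz("top",t(190,416),.06)
a=c1-b;print("dist",np.hypot(*a[:2]),"xdir btn->cap",np.degrees(np.arctan2(a[1],a[0])))
for p,q in(((70,),0),):pass
E0=[onz("top",t(*p),.05) for p in((102,115),(35,438))]; print("seam dir",np.degrees(np.arctan2(*(E0[0]-E0[1])[1::-1])))
E0=[onz("top",t(*p),.05) for p in((384,83),(308,490))]; print("screw dir",np.degrees(np.arctan2(*(E0[0]-E0[1])[1::-1])), E0)
for p in((161,262),(128,221),(117,171),(125,122),(155,77),(199,50),(250,47),(300,62),(342,93)):
    d=onz("top",t(*p),.05)-c1;print(np.degrees(np.arctan2(d[1],d[0])).round(1)%360,np.hypot(*d[:2]).round(4))
for n,p in(("top",t(147,197)),("scene",s(452,103))):
    x=onz(n,p,.0865);d=x-c1;print("tab",x,np.degrees(np.arctan2(d[1],d[0])).round(1)%360,np.hypot(*d[:2]))
s0=ctrl.get_state();print(R.from_rotvec(s0["tool_rot"]).as_matrix().round(3))
E
```

```text
cap [ 0.6177123  -0.02806698  0.065     ] [ 0.61688205 -0.02599594  0.065     ]
btn 0.056 [ 0.5113741 -0.0102068  0.056    ] [ 0.50819275 -0.0006058   0.056     ]
btn 0.06 [ 0.51112437 -0.01030035  0.06      ] [ 0.50921302 -0.00370414  0.06      ]
btn 0.064 [ 0.51087464 -0.0103939   0.064     ] [ 0.51023329 -0.00680247  0.064     ]
dist 0.10805850956526665 xdir btn->cap -9.463352201322303
seam dir -9.71581331925568
screw dir -9.029695804888297 [array([ 0.65540196, -0.08794402,  0.05      ]), array([ 0.48215843, -0.06041289,  0.05      ])]
142.0 0.0524
117.4 0.0526
93.4 0.0521
70.0 0.0525
44.7 0.0529
20.8 0.0532
357.0 0.0517
332.2 0.0517
308.0 0.0535
tab [0.59897377 0.00947928 0.0865    ] 116.5 0.04196253439941202
tab [0.59654034 0.01274319 0.0865    ] 117.4 0.04597523191266786
[[-0.001  0.973  0.232]
 [ 0.002  0.232 -0.973]
 [-1.    -0.    -0.002]]
```

```bash
cat >> h.py <<'E'
A=np.array([.6173,-.027])
def dialtarget(phi,gap,r=.034):
    """TCP xy and jaw yaw (deg): shut finger back against tab turned phi deg clockwise, gap in m"""
    th=np.radians(116.8-phi); u=np.array([np.cos(th),np.sin(th)]); v=np.array([-u[1],u[0]])
    return A+r*u+(.022+gap)*v, 26.8-phi
def plan(xy,z,yaw):
    s=ctrl.get_state(); R0=R.from_rotvec(s["tool_rot"]); y=np.radians(yaw)
    zt=np.array([np.cos(y),np.sin(y),0]); xt=np.array([0,0,-1.]); T=R.from_matrix(np.c_[xt,np.cross(zt,xt),zt])
    w=np.degrees((R0.inv()*T).as_rotvec()); d=1000*R0.inv().apply(np.array([*xy,z])-s["position"])
    print("row",w.round(1),d.round(1),"t",s["time"],"F",s["ft_force"].round(1))
E
python3 - <<'E'
from h import *
x,y=dialtarget(0,.010);print(x,y);plan(x,.20,y)
E
```

```text
[ 0.57340742 -0.01108016] 26.8
row [-1.034e+02 -1.000e-01 -1.000e-01] [  22.4  555.3 -505.8] t 0.1 F [0.4 0.  0.2]
```

>>> servo_tool --commands '[[[-7, 0, 0, 1, 40, -36, 0], [-14, 0, 0, 2, 79, -72, 0], [-22, 0, 0, 3, 119, -108, 0], [-29, 0, 0, 4, 159, -144, 0], [-37, 0, 0, 5, 198, -181, 0]]]' --newtons 20

```text
time: 0.72
position: [0.302, -0.4086, 0.2172]
tool_rot: [0.537, 1.504, -0.537]
ft_force: [0.5, -0.5, 0.4]
grip_width: 0.513
```

```bash
python3 - <<'E'
from h import *
x,y=dialtarget(0,.010);plan(x,.20,y)
E
```

```text
row [-66.1  -0.   -0. ] [ 17.2 479.5 -42.1] t 0.725 F [ 0.5 -0.5  0.4]
```

>>> servo_tool --commands '[[[-7, 0, 0, 2, 53, -5, 0], [-15, 0, 0, 4, 107, -9, 0], [-22, 0, 0, 6, 160, -14, 0], [-29, 0, 0, 8, 213, -19, 0], [-37, 0, 0, 10, 266, -23, 0]]]'

```text
time: 1.35
position: [0.4536, -0.1893, 0.2073]
tool_rot: [0.032, 1.571, -0.033]
ft_force: [1.2, 0.0, -0.5]
grip_width: 0.022
```

```bash
python3 - <<'E'
from h import *
x,y=dialtarget(0,.010);plan(x,.20,y)
E
```

```text
row [-29.2  -0.    0. ] [  7.2 183.  112.4] t 1.35 F [ 1.2  0.  -0.5]
```

>>> servo_tool --commands '[[[-7, 0, 0, 2, 46, 28, 0], [-15, 0, 0, 4, 92, 56, 0], [-22, 0, 0, 6, 137, 84, 0], [-29, 0, 0, 7, 181, 111, 0], [-29, 0, 0, 7, 181, 111, 0]]]'

```text
time: 1.98
position: [0.573, -0.0095, 0.2]
tool_rot: [-0.365, 1.539, 0.371]
ft_force: [0.5, 0.3, 0.6]
grip_width: 0.006
```

```bash
python3 - <<'E'
from h import *
x,y=dialtarget(0,.010);plan(x,.10,y)
i=vision.get_image("top")[150:300,250:400];j=vision.get_image("scene")[130:280,300:450]
cv2.imwrite("pics/a.png",cv2.resize(np.hstack([i,j])[:,:,::-1],None,fx=2.6,fy=2.6,interpolation=cv2.INTER_CUBIC))
E
```

```text
row [ 0.1  0.1 -0.2] [100.   -1.9  -0.5] t 1.975 F [0.5 0.3 0.6]
```

View pics/a.png

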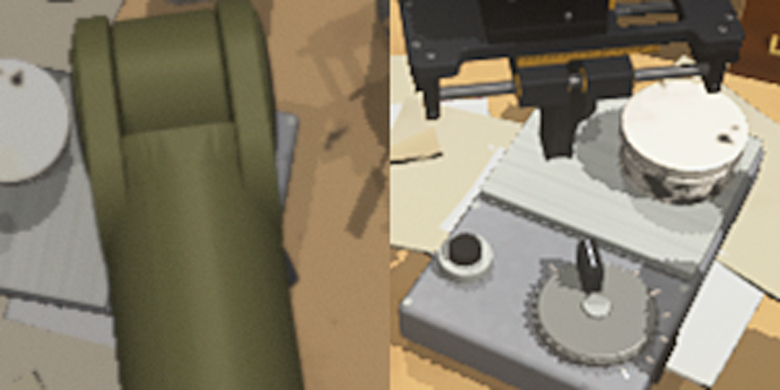

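The scene view shows the shut fingertips at about (364,191), hovering just beyond the tab on its anticlockwise side. The arm blocks the top view. I'll descend next.

>>> servo_tool --commands '[[[0, 0, 0, 45, -2, 0, 0], [0, 0, 0, 90, -2, 0, 0], [0, 0, 0, 115, -2, 0, 0], [0, 0, 0, 129, -2, 0, 0], [0, 0, 0, 129, -2, 0, 0]]]'

```text
time: 2.7
position: [0.5724, -0.0181, 0.0711]
tool_rot: [-0.36, 1.542, 0.36]
ft_force: [-0.4, -0.2, 1.0]
grip_width: 0.005
```

```bash
python3 - <<'E'
from h import *
x,y=dialtarget(0,.0);plan(x,.07,y)
j=vision.get_image("scene")[180:280,310:440]
cv2.imwrite("pics/b.png",cv2.resize(j[:,:,::-1],None,fx=6,fy=6,interpolation=cv2.INTER_CUBIC))
E
```

```text
row [-0.5 -0.1 -0. ] [ 1.   5.9 14. ] t 2.7 F [-0.4 -0.2  1. ]
```

View pics/b.png

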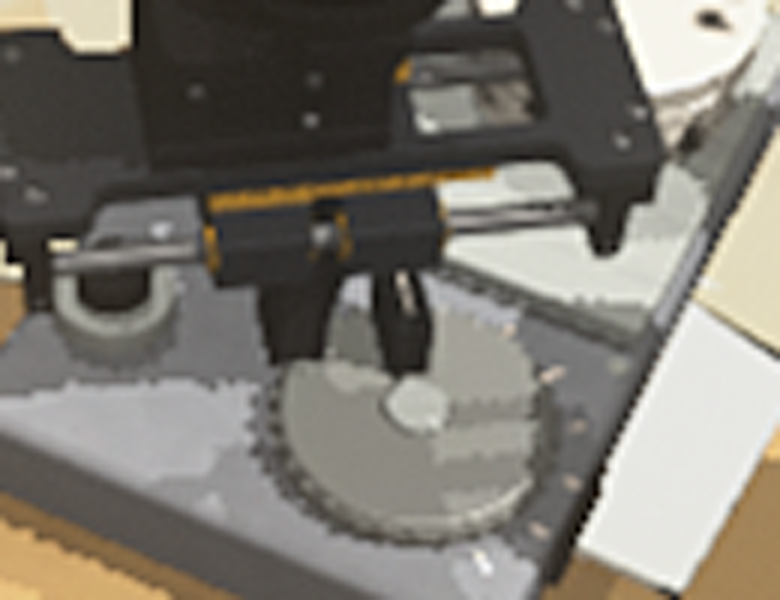

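The fingertip is at crop (297,360) and the tab at crop (405,330). The free gap is about 14 mm and the fingertips are thinner than I assumed. I'll move in until I feel contact.

>>> servo_tool --commands '[[[0, 0, 0, 1, 6, 4, 0], [0, 0, 0, 1, 6, 10, 0], [0, 0, 0, 1, 6, 12, 0], [0, 0, 0, 1, 6, 12, 0]]]'

```text
time: 3.25
position: [0.5815, -0.0059, 0.0707]
tool_rot: [-0.362, 1.54, 0.362]
ft_force: [-0.4, 1.0, -0.2]
grip_width: 0.005
```

>>> servo_tool --commands '[[[0, 0, 0, 0, 0, 3, 0], [0, 0, 0, 0, 0, 3, 0]]]'

```text
time: 3.5
position: [0.584, -0.0047, 0.0705]
tool_rot: [-0.361, 1.54, 0.361]
ft_force: [-0.8, -0.6, 0.6]
grip_width: 0.007
```

>>> servo_tool --commands '[[[0, 0, 0, 0, 0, 3, 0], [0, 0, 0, 0, 0, 3, 0]]]'

```text
time: 3.75
position: [0.5868, -0.0033, 0.0706]
tool_rot: [-0.361, 1.54, 0.361]
ft_force: [0.3, 0.6, -0.5]
grip_width: 0.003
```

```bash
python3 - <<'E'
from h import *
x,y=dialtarget(0,.0);plan(x,.07,y)
E
```

```text
row [-0.4  0.   0. ] [ 0.6 -1.  -5.4] t 3.75 F [ 0.3  0.6 -0.5]
```

>>> servo_tool --commands '[[[0, 0, 0, 0, 0, 2, 0], [0, 0, 0, 0, 0, 2, 0]]]'

```text
time: 4.0
position: [0.5872, -0.003, 0.0703]
tool_rot: [-0.361, 1.543, 0.361]
ft_force: [-3.9, -1.7, 2.6]
grip_width: 0.004
```

>>> servo_tool --commands '[[[0, 0, 0, 0, 0, 2, 0], [0, 0, 0, 0, 0, 2, 0]]]'

```text
time: 4.25
position: [0.5875, -0.0029, 0.0701]
tool_rot: [-0.362, 1.547, 0.36]
ft_force: [-9.0, -2.4, 6.4]
grip_width: 0.0
```

>>> servo_tool --commands '[[[0, 0, 0, 0, 0, 2, 0], [0, 0, 0, 0, 0, 2, 0]]]'

```text
time: 4.5
position: [0.5888, -0.0018, 0.07]
tool_rot: [-0.361, 1.548, 0.361]
ft_force: [-8.4, -2.0, 6.2]
grip_width: 0.005
```

```bash
sed -i 's/(.022+gap)/(.0163+gap)/' h.py; cat >> h.py <<'E'
def rel(p0,yaw0,phis,gap=0.,z=.07):
    "rows from commanded pose p0,yaw0 to contact poses at phis; prints end pose"
    y=np.radians(yaw0); zt=np.array([np.cos(y),np.sin(y),0]); xt=np.array([0,0,-1.]); yt=np.cross(zt,xt)
    for f in phis:
        x,w=dialtarget(f,gap); d=np.array([*x,z])-p0
        print(f,"wx %.1f"%(yaw0-w),(1000*np.array([d@xt,d@yt,d@zt])).round(1),"abs",x.round(4),round(w,1))
def where():
    s=ctrl.get_state(); p=s["position"]; Rm=R.from_rotvec(s["tool_rot"]).as_matrix()
    yaw=np.degrees(np.arctan2(Rm[1,2],Rm[0,2])); d=p[:2]-A
    # angle of tab plane touching: v-offset .0163
    th=np.degrees(np.arctan2(d[1],d[0])-np.arcsin(.0163/np.hypot(*d)))
    print("t",s["time"],"pos",p.round(4),"yaw",yaw.round(1),"contact phi",round(116.8-th,1),"F",s["ft_force"].round(1))
E
python3 - <<'E'
from h import *
where(); rel(np.array([.5922,-.0006,.07]),26.4,[0,5,8,11,14,17,18,20])
E
```

```text
t 4.5 pos [ 0.5888 -0.0018  0.07  ] yaw 26.4 contact phi 3.6 F [-8.4 -2.   6.2]
0 wx -0.4 [ 0.  -0.9 -5.8] abs [ 0.5874 -0.004 ] 26.8
5 wx 4.6 [ 0.   0.4 -2.8] abs [ 0.5895 -0.0015] 21.8
8 wx 7.6 [ 0.   1.  -0.9] abs [ 5.909e-01 -1.000e-04] 18.8
11 wx 10.6 [0.  1.6 1. ] abs [0.5924 0.0013] 15.8
14 wx 13.6 [0.  2.1 2.9] abs [0.5939 0.0025] 12.8
17 wx 16.6 [0.  2.4 4.8] abs [0.5955 0.0037] 9.8
18 wx 17.6 [0.  2.5 5.5] abs [0.596  0.0041] 8.8
20 wx 19.6 [0.  2.7 6.8] abs [0.5971 0.0048] 6.8
```

>>> servo_tool --commands '[[[6, 0, 0, 0, 1, 1, 0], [10, 0, 0, 0, 2, 2, 0], [14, 0, 0, 0, 2, 3, 0], [14, 0, 0, 0, 2, 3, 0]]]'

```text
time: 5.0
position: [0.5943, 0.0028, 0.0706]
tool_rot: [-0.171, 1.563, 0.171]
ft_force: [0.3, -0.7, 0.9]
grip_width: 0.001
```

```bash
python3 - <<'E'
from h import *
where()
E
```

```text
t 5.0 pos [0.5943 0.0028 0.0706] yaw 12.5 contact phi 14.7 F [ 0.3 -0.7  0.9]
```

Click 1 has snapped over, since the force has gone to zero. For the next clicks I'll aim the commanded pose at 39°, 63° and 87°.

```bash
python3 - <<'E'
from h import *
rel(np.array([.5943,.0028,.0706]),12.5,[22,30,35,39])
E
```

```text
22 wx 7.7 [0.6 1.8 4.4] abs [0.5982 0.0055] 4.8
30 wx 15.7 [0.6 3.1 9.5] abs [0.6029 0.0079] -3.2
35 wx 20.7 [ 0.6  3.5 12.8] abs [0.606 0.009] -8.2
39 wx 24.7 [ 0.6  3.6 15.4] abs [0.6086 0.0097] -12.2
```

>>> servo_tool --commands '[[[8, 0, 0, 0, 2, 4.5, 0], [16, 0, 0, 0, 3, 9.5, 0], [21, 0, 0, 0, 3.5, 13, 0], [25, 0, 0, 0, 3.5, 15.5, 0], [25, 0, 0, 0, 3.5, 15.5, 0]]]'

```text
time: 5.62
position: [0.6088, 0.0093, 0.0707]
tool_rot: [0.171, 1.563, -0.171]
ft_force: [-0.4, -0.1, 1.0]
grip_width: 0.002
```

```bash
python3 - <<'E'
from h import *
where()
j=vision.get_image("scene")[180:280,310:440]
cv2.imwrite("pics/c.png",cv2.resize(j[:,:,::-1],None,fx=6,fy=6,interpolation=cv2.INTER_CUBIC))
E
```

```text
t 5.625 pos [0.6088 0.0093 0.0707] yaw -12.5 contact phi 39.5 F [-0.4 -0.1  1. ]
```

View pics/c.png

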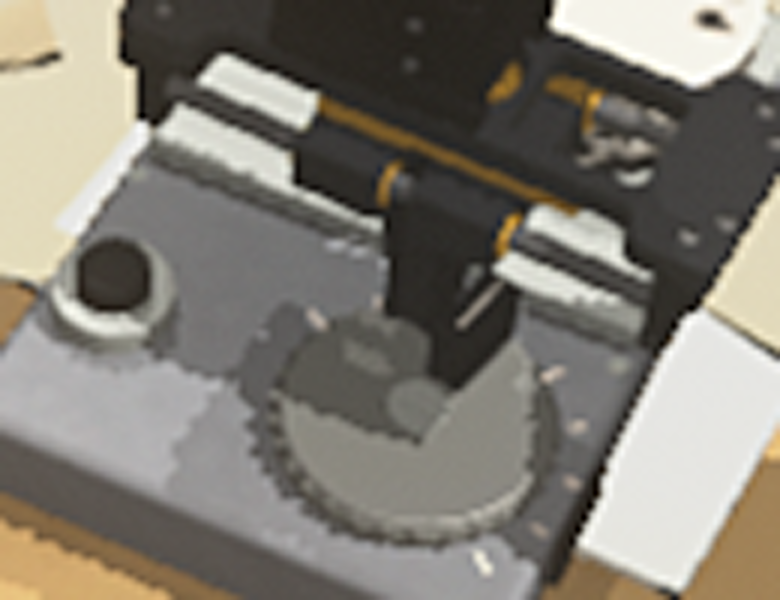

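The white line on the tab (crop (460,325) to (505,282)) points at hidden mark 3, because mark 4 is the one visible at (553,374). That is two clicks up from mark 1, so I'll continue.

```bash
python3 - <<'E'
from h import *
rel(np.array([.6088,.0093,.0707]),-12.5,[46,54,59,63])
E
```

```text
46 wx 6.7 [0.7 2.1 3.9] abs [0.6131 0.0105] -19.2
54 wx 14.7 [0.7 3.4 9. ] abs [0.6183 0.0107] -27.2
59 wx 19.7 [ 0.7  3.9 12.3] abs [0.6216 0.0105] -32.2
63 wx 23.7 [ 0.7  4.1 14.9] abs [0.6242 0.0101] -36.2
```

>>> servo_tool --commands '[[[7, 0, 0, 0, 2, 4, 0], [15, 0, 0, 0, 3.5, 9, 0], [20, 0, 0, 0, 4, 12.5, 0], [24, 0, 0, 0, 4, 15, 0], [24, 0, 0, 0, 4, 15, 0]]]'

```text
time: 6.3
position: [0.6239, 0.0097, 0.0706]
tool_rot: [0.499, 1.512, -0.498]
ft_force: [-0.4, 0.4, 0.6]
grip_width: 0.006
```

```bash
python3 - <<'E'
from h import *
where();s=ctrl.get_state();p=s["position"];rel(p,np.degrees(np.arctan2(*R.from_rotvec(s["tool_rot"]).as_matrix()[[1,0],2])),[70,78,83,87])
E
```

```text
t 6.3 pos [0.6239 0.0097 0.0706] yaw -36.5 contact phi 63.0 F [-0.4  0.4  0.6]
70 wx 6.7 [0.6 2.2 4.3] abs [0.6287 0.0089] -43.2
78 wx 14.7 [0.6 3.6 9.4] abs [0.6336 0.007 ] -51.2
83 wx 19.7 [ 0.6  4.1 12.6] abs [0.6365 0.0055] -56.2
87 wx 23.7 [ 0.6  4.2 15.2] abs [0.6387 0.004 ] -60.2
```

>>> servo_tool --commands '[[[7, 0, 0, 0, 2, 4.5, 0], [15, 0, 0, 0, 3.5, 9.5, 0], [20, 0, 0, 0, 4, 12.5, 0], [24, 0, 0, 0, 4, 15, 0], [24, 0, 0, 0, 4, 15, 0]]]'

```text
time: 6.92
position: [0.6383, 0.0038, 0.0706]
tool_rot: [0.822, 1.409, -0.822]
ft_force: [-0.5, -0.6, 0.0]
grip_width: 0.004
```

```bash
python3 - <<'E'
from h import *
where()
j=vision.get_image("scene")[180:280,310:440]
cv2.imwrite("pics/d.png",cv2.resize(j[:,:,::-1],None,fx=6,fy=6,interpolation=cv2.INTER_CUBIC))
E
```

```text
t 6.925 pos [0.6383 0.0038 0.0706] yaw -60.5 contact phi 86.9 F [-0.5 -0.6  0. ]
```

View pics/d.png

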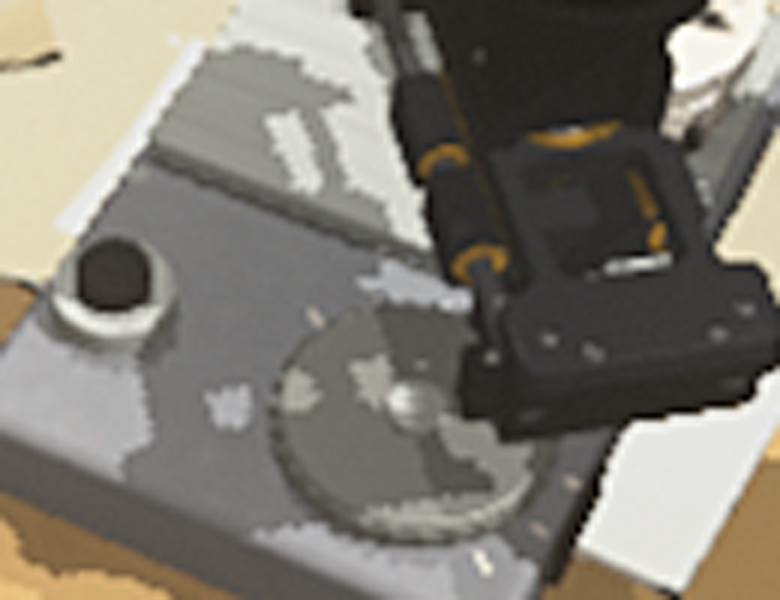

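The gripper hides the tab here, but the force is zero. I'll back off and rise, then look again.

>>> servo_tool --commands '[[[0, 0, 0, 0, 0, -8, 0], [0, 0, 0, -15, 0, -8, 0], [0, 0, 0, -60, 0, -8, 0], [0, 0, 0, -80, 0, -8, 0], [0, 0, 0, -80, 0, -8, 0]]]'

```text
time: 7.6
position: [0.6355, 0.0112, 0.1529]
tool_rot: [0.824, 1.405, -0.821]
ft_force: [0.5, 0.1, -0.6]
grip_width: 0.006
```

```bash
python3 - <<'E'
from h import *
where();plan([.5107,-.0092],.15,-9.4)
E
```

```text
t 7.6 pos [0.6355 0.0112 0.1529] yaw -60.6 contact phi 75.0 F [ 0.5  0.1 -0.6]
row [-51.2   0.2  -0.1] [   2.4 -118.7  -43.6] t 7.6 F [ 0.5  0.1 -0.6]
```

>>> servo_tool --commands '[[[-10, 0, 0, 0, -24, -9, 0], [-20, 0, 0, 0, -48, -18, 0], [-31, 0, 0, 0, -72, -26, 0], [-41, 0, 0, 0, -96, -35, 0], [-51, 0, 0, 2, -119, -44, 0]]]'

```text
time: 8.22
position: [0.507, -0.0094, 0.1469]
tool_rot: [0.127, 1.57, -0.127]
ft_force: [-0.1, -0.4, 0.1]
grip_width: 0.009
```

>>> servo_tool --commands '[[[0, 0, 0, 0, 0, 0, 0], [0, 0, 0, 0, 0, 0, 0]]]'

```text
time: 8.48
position: [0.5091, -0.0092, 0.148]
tool_rot: [0.134, 1.567, -0.133]
ft_force: [-0.5, -0.4, -0.0]
grip_width: 0.005
```

```bash
python3 - <<'E'
from h import *
where();plan([.5107,-.0092],.075,-9.4)
j=vision.get_image("scene")[180:280,310:440]
cv2.imwrite("pics/e.png",cv2.resize(j[:,:,::-1],None,fx=6,fy=6,interpolation=cv2.INTER_CUBIC))
E
```

```text
t 8.475 pos [ 0.5091 -0.0092  0.148 ] yaw -9.7 contact phi -45.3 F [-0.5 -0.4 -0. ]
row [-0.3 -0.  -0. ] [73.   0.2  1.6] t 8.475 F [-0.5 -0.4 -0. ]
```

View pics/e.png

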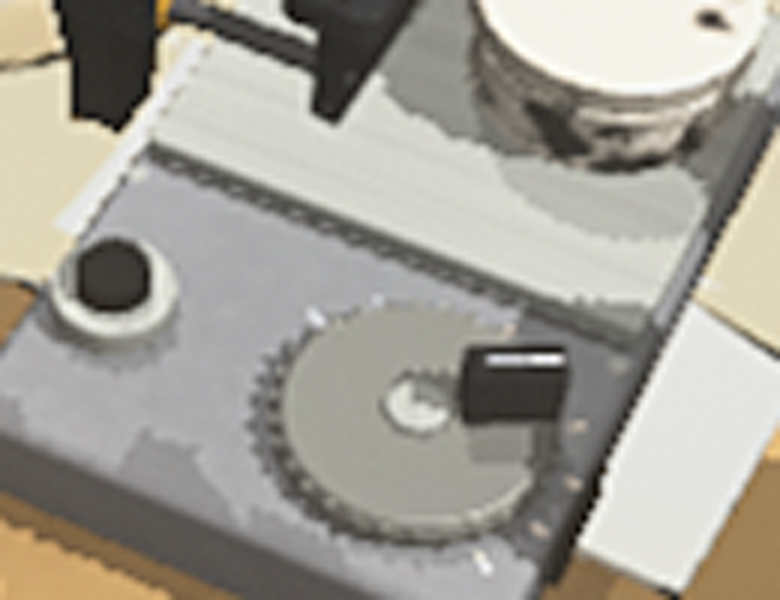

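The tab's top outer end is at crop (566,357), which is scene pixel (404.3,239.5). I'll compute its angle.

```bash
python3 - <<'E'
from h import *
c=onz("scene",(310+420/6,180+405/6),.065)
a=onz("scene",(310+566/6,180+357/6),.0865);b=onz("scene",(310+485/6,180+358/6),.0865);s0=onz("scene",s(452,103),.0865)
f=lambda d:np.degrees(np.arctan2(d[1],d[0]))
print(c,a,"angle from axis",f(a-c),"line",f(a-b),"tip moved",np.hypot(*(a-s0)[:2]))
E
```

```text
[ 0.61796954 -0.02644856  0.065     ] [ 0.65799912 -0.01020772  0.0865    ] angle from axis 22.083425939492535 line 19.687373369728302 tip moved 0.06560432170951187
```

The tab stands at 20–22° (20.6° expected) and its tip moved about 66 mm, so the dial is four clicks up. Now I'll press the button.

>>> servo_tool --commands '[[[0, 0, 0, 40, 0, 1.5, 0], [0, 0, 0, 70, 0, 1.5, 0], [0, 0, 0, 76, 0, 1.5, 0], [0, 0, 0, 76, 0, 1.5, 0]]]'

```text
time: 9.02
position: [0.5107, -0.009, 0.0728]
tool_rot: [0.132, 1.567, -0.131]
ft_force: [1.0, 1.0, 0.3]
grip_width: 0.004
```

>>> servo_tool --commands '[[[0, 0, 0, 3, 0, 0, 0], [0, 0, 0, 6, 0, 0, 0], [0, 0, 0, 6, 0, 0, 0]]]'

```text
time: 9.4
position: [0.5118, -0.0091, 0.0676]
tool_rot: [0.132, 1.564, -0.131]
ft_force: [1.9, 0.4, 4.4]
grip_width: 0.005
```

>>> servo_tool --commands '[[[0, 0, 0, 3, 0, 0, 0], [0, 0, 0, 3, 0, 0, 0]]]'

```text
time: 9.65
position: [0.5119, -0.0092, 0.0662]
tool_rot: [0.131, 1.564, -0.132]
ft_force: [-2.7, 1.4, 17.8]
grip_width: 0.003
```

>>> servo_tool --commands '[[[0, 0, 0, 1, 0, 0, 0], [0, 0, 0, 1, 0, 0, 0]]]'

```text
time: 9.9
position: [0.5119, -0.0091, 0.066]
tool_rot: [0.131, 1.564, -0.132]
ft_force: [-6.7, 0.2, 24.6]
grip_width: 0.006
```

>>> servo_tool --commands '[[[0, 0, 0, -6, 0, 0, 0], [0, 0, 0, -6, 0, 0, 0]]]'

```text
time: 10.15
position: [0.5114, -0.0093, 0.0693]
tool_rot: [0.132, 1.564, -0.132]
ft_force: [2.0, 0.8, 3.3]
grip_width: 0.004
```

>>> servo_tool --commands '[[[0, 0, 0, -2, 0, 0, 0], [0, 0, 0, -2, 0, 0, 0]]]'

```text
time: 10.4
position: [0.5103, -0.0096, 0.0703]
tool_rot: [0.132, 1.567, -0.132]
ft_force: [1.2, -0.3, 2.2]
grip_width: 0.008
```

>>> servo_tool --commands '[[[0, 0, 0, -2, 0, 0, 0], [0, 0, 0, -2, 0, 0, 0]]]'

```text
time: 10.65
position: [0.5097, -0.0096, 0.0722]
tool_rot: [0.131, 1.568, -0.132]
ft_force: [0.6, 0.8, 1.9]
grip_width: 0.004
```

>>> servo_tool --commands '[[[0, 0, 0, -3, 0, 0, 0], [0, 0, 0, -3, 0, 0, 0]]]'

```text
time: 10.9
position: [0.5097, -0.0094, 0.0752]
tool_rot: [0.131, 1.568, -0.132]
ft_force: [-0.8, -0.8, 0.1]
grip_width: 0.006
```

The force rose smoothly from about 1.9 N at z = 72 mm to 4.4 N at 67.6 mm, then met a hard stop at 66 mm. That is the full 6 mm of travel. I'll retract and check.

>>> servo_tool --commands '[[[0, 0, 0, -40, 0, 0, 0], [0, 0, 0, -90, 0, 0, 0], [0, 0, 0, -120, 0, 0, 0], [0, 0, 0, -120, 0, 0, 0], [0, 0, 0, -120, 0, 0, 0]]]'

```text
time: 11.52
position: [0.5094, -0.0094, 0.1944]
tool_rot: [0.131, 1.569, -0.132]
ft_force: [-0.2, 0.4, -1.2]
grip_width: 0.007
```

```bash
python3 - <<'E'
from h import *
where()
j=vision.get_image("scene")[130:400,200:460]
cv2.imwrite("pics/f.png",cv2.resize(j[:,:,::-1],None,fx=2.2,fy=2.2,interpolation=cv2.INTER_CUBIC))
E
```

```text
t 11.525 pos [ 0.5094 -0.0094  0.1944] yaw -9.6 contact phi -45.4 F [-0.2  0.4 -1.2]
```

View pics/f.png

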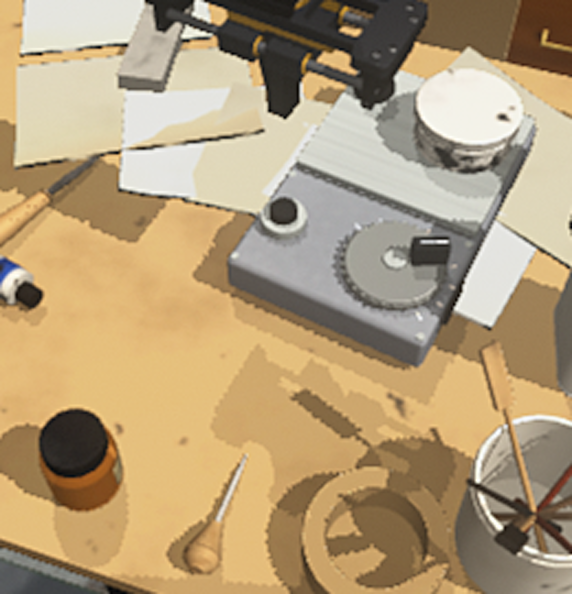

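The button is up at crop (283,210), the tab is unchanged at (430,248), and the tin, jar and graver are in place. Handing in.

```bash
python3 -c "
from bench import close_job
print(close_job())"
```

```text
the job is handed in; nothing more can be done
None
```

I pushed the dial four clicks clockwise, from stop 1 to stop 5, with the shut fingertips on the anticlockwise face of the tab. I then pressed the start button fully down, let it come back up, and handed the job in at about 11.6 s of the 48 s allowed.

- **Dial:** the camera put the tab at 20–22° (20.6° expected) and its tip about 66 mm from where it started (67 mm expected).
- **Button:** it travelled about 6 mm to a hard stop, reaching about 25 N at the end. The last picture shows it up again.
- **Loose things:** the tin, jar and graver look unmoved in the last picture. The gripper hid the loupe, so I did not check it directly, but the path kept well clear of it.
- **Arm:** it was clear of everything at hand-in, with the fingertips at a height of 194 mm.

No check failed. The only disagreement was the height of the button's top: I felt contact at about 72 mm, while the cameras suggested about 66 mm.

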